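Proof-pull a suction holder with the spring balance

ROBOT

A 6-joint arm with a two-finger parallel gripper is mounted at the origin on the work surface. World frame = base frame: x ahead of the robot, y to its left, z up, the work surface at z = 0. Lengths are in mm, angles in degrees, forces in N, time in s.
With the tool pointing down it reaches from about 350 to 850 mm from the base axis. Payload 8.1 kg.
Tool frame: the origin (TCP) lies between the finger pads; the fingertips stand 8 mm ahead of it and the grasp point (between the pads) lies 11 mm behind it (r.tip_extent is the distance from the TCP to the fingertips, in mm); z points along the fingers, y is the direction in which the jaws open and shut (so a half turn about z gives the same grasp; the last joint's range is limited). The gripper opens to 85 mm and grips with 20 to 120 N. Pads are 22 mm wide; open, the fingers measure 114 mm over their backs; the gripper's body (76 mm by 85 mm) begins 54 mm behind the grasp point. The pads swing forward as they close: fully open they stand 13 mm farther back than shut.
Start: joints at [-72.789, 7.471, 85.268, -0, 87.261, -4.893], TCP at [225.8, -555.895, 206.192] pointing down, gripper open.
Joint ranges: [-169.43, 169.43], [-51.17, 129.36], [1.28, 143.12], [-76.62, 256.62], [0, 156.53], [-152.29, 152.29]. Speed limits (degrees/s): [136.94, 136.94, 159.86, 180, 180, 180].

INTERFACE

Orientations are given as [roll, pitch, yaw] about the fixed x, y, z axes, in that order (R = Rz(yaw) Ry(pitch) Rx(roll)).
In Python, from bench import sensors, viewer, hand_in, r gives the robot as it stands. The module is installed in compiled form; this text tells all that it offers.
- The arm moves only by the tool move_arm, never from a script. Its argument "rows" is a list that holds one entry, the list of rows, each a list of 6 numbers: the shift along the tool's x, y, z in m, then the turn, a rotation vector about the tool's x, y, z in degrees. In form: [[[tx, ty, tz, rx, ry, rz], ...]]. A call has 1 to 20 rows; each row is the pose to reach, as a shift and turn from the pose commanded when the call began, along the tool's axes at that moment; what a row does not reach only later rows make up. A row lasts 1/10 s, in which the tool goes at most 50 mm and 8.59 degrees, less where a joint would pass 70% of its speed; a pose out of reach is approached as far as the arm can. A call with a gripper value outside its range is refused whole. "grip" is the opening, from 0 (shut) to 1 (fully open), set as the call begins (left out, the last holds). The fingers move at their own pace and stop on an object; "newtons" is the grip in N (left out, the last holds). Time passes only in rows, so rows that repeat a pose let the fingers close. It gives the time, the measured TCP pose, the force and the opening at its end, in the units of the state.
- sensors.sense(): the state, without advancing time (a new reading comes with each control period).
- viewer.snapshot(name): name is "scene" or "top" or "wrist"; returns a dict with "color" (420x560x3 uint8, red, green, blue), "camera_matrix" (3x3 intrinsics, pixels), "k1" (the pictures are not rectified: a ray, as slopes to the right and down, at radius r is drawn at 1 + k1 r^2 times it, then the intrinsics apply), "R" (3x3) and "t" (3): a world point X has camera coordinates R X + t. Camera axes: x right, y down, z forward; pixel columns grow to the right and rows downward; lengths in mm; the calibration is good to about 2 mm. A picture is of the moment at which its call begins. There is no depth.
- hand_in(): hands the job in, once; it reports no verdict.
The state is a dict: "time": time; "joint_pos": joint angles; "qd": joint speeds; "joint_efforts": joint torques, N m; "tool_pos": TCP position; "tcp_rot": TCP orientation; "ft_force": force on the tool from outside, world axes, zero at the start; "wrist_torque": the same for the moment, N m; "finger_gap": finger opening in mm.
Only numpy, scipy, OpenCV 4.12 (cv2) and the standard library are available. Lean on these libraries where they do the work, as an engineer would, in place of code of your own. Each camera call takes 0.05 s, during which the arm holds its last target.

TASK

Before the glass blank may be lifted by its suction holder, the cup gets its 1 kg proof pull. Lift the tubular spring balance off the hook of the wheel post, catch its own hook under the steel grip bar of the suction holder, and pull straight up until the broad 1 kg ring on the plunger stands at the mouth of the tube; finish there, still gripping the balance and holding the pull. Do not draw the plunger out to its stop, do not lift or shove the blank, and leave the other things on the bench alone.

Things in the scene. Friction and masses are not known exactly. Their poses are not given: they have to be found in the camera images.
- post: Wheel post, fixed: abrasive wheels (up to 90 mm wide, stacked 54 mm high) on a round foot (124 mm) with an upright 12 mm steel rod, 262 mm high with its collar. Origin on the bench right below the hook's seat; foot and rod stand 85 mm from it towards +x. The hook's arm runs from the rod towards -x; z up.
- post_hook (a point): Seat of the post's hook, 250 mm above the bench, axes as post: low point of a 6 mm level steel arm that carries the balance's bail. Past the seat the arm runs on 18 mm towards -x and ends in a tip turned up 8 mm: the hung bail must rise 9 to 17 mm, then move off towards -x by over 30 mm.
- tube_grip (a point): Tubular spring balance, 0.2 kg, loose, hung upright on the post's hook: point on the tube's axis 10 mm below its flat top. Aluminium tube with black cap, 28 mm thick (cap 29), 105 mm long. On the top a steel wire bail, 30 mm wide along y, inner height 24 mm, wire 4 mm; the hook's arm passes through it along x. z up the tube; x and y about as post_hook's while hung.
- tube_mouth (a point): Centre of the open lower end of the balance's tube, 95 mm below tube_grip, where the white plunger (18 mm thick) comes out; axes as tube_grip. With the plunger in, 10 mm of it shows, and the steel hook below it reaches 71 mm below this point.
- hook_bend (a point): Hook on the plunger's end: lowest inside point of its bend, on the tube's axis, 65.5 mm below the mouth plus the plunger's travel. 5 mm wire, in the x-z plane, open towards -x: tip 16 mm towards -x, its top 17 mm above this point; back 15 mm towards +x; clear width 26 mm. A 10 mm bar passes over the tip with the bar's centre 22 to 35 mm above this point. Axes as tube_grip.
- plunger (a joint): Travel of the balance's white plunger out of the tube, in m: 0 in, 0.065 at its stop. Inner spring: about 2 N at the hook to start it, then 0.18 N per mm. Thin graduation rings every 5 mm; the broad black ring (1 kg, about 10 N) stands at the mouth at 0.045.
- bar_centre (a point): Middle of the suction holder's grip bar: level round steel bar, 10 mm thick, 96 mm long between two aluminium uprights, along this frame's y (either way round is the same), 85 mm above the bench. Free space below it down to the holder's body at 38 mm above the bench. z up.
- blank: Round ruby glass blank, 260 mm in diameter, 15 mm thick, lying flat and loose on the bench, with the suction holder stuck on its middle (black rubber cup 112 mm wide, aluminium body; a low black lever towards +x, no higher than the body). One piece of 2.2 kg or more. Origin at the centre of its underside, axes as bar_centre.
- bowl: Bystander: ruby glass bowl, 116 mm wide, 75 mm high; origin at the centre of its underside. Leave alone.
- jar: Bystander: white plastic jar, 68 mm wide, 85 mm high; origin at the centre of its underside. Leave alone.
- stone: Bystander: grey dressing stone, 130 x 28 x 18 mm, lying flat, long along its x; origin at the centre of its underside. Leave alone.
- tumbler: Bystander: clear glass tumbler, 72 mm wide, 90 mm high; origin at the centre of its underside. Leave alone.

How it is judged:
By the outcome, as a careful person would: the job done as asked, in the order asked, and still so for the second after the job is handed in, while the arm keeps its last pose, push and grip.
It also fails if it takes over 53 s, if anything falls off the work surface, if the arm or the gripper's body presses on something with over 40 N, if the wrist force passes 120 N, or if a joint passes its speed limit or range.

## Working session

There is one attempt and no reset: what is moved stays moved. The work goes in short steps, Python scripts to look and compute and a tool call to move; the robot and the scene stay as the last step left them, time stands still between calls to the robot, and variables do not carry over. Pictures are saved under pics/ and viewed, and the job is handed in when it is done.

Besides the shell and the picture viewer there is one more tool, called as name(argument=value, ...) on one line, values as JSON. move_arm: Moves the arm, as the interface text tells. Its arguments: {"type":"object","properties":{"rows":{"type":"array","items":{"type":"array","items":{"type":"array","items":{"type":"number"}}}},"grip":{"type":"number"},"newtons":{"type":"number"}},"required":["rows"]}

```bash
mkdir -p pics; cat > h.py <<'E'
import numpy as np, cv2
from bench import sensors, viewer, r
def snap(cam,name):
    s=viewer.snapshot(cam); cv2.imwrite(f'pics/{name}.png',cv2.cvtColor(s['color'],cv2.COLOR_RGB2BGR))
    np.savez(f'pics/{name}.npz',**{k:np.array(v) for k,v in s.items()}); return s
def load(name): return dict(np.load(f'pics/{name}.npz'))
def ray(s,u,v):
    K=np.array(s['camera_matrix']);k1=float(s['k1']);R=np.array(s['R']);t=np.array(s['t'])
    d=np.array([(u-K[0,2])/K[0,0],(v-K[1,2])/K[1,1]]);p=d.copy()
    for _ in range(50): p=d/(1+k1*(p@p))
    return -R.T@t, R.T@np.array([p[0],p[1],1])
def atz(s,u,v,z):
    o,d=ray(s,u,v); return o+d*(z-o[2])/d[2]
def proj(s,X):
    K=np.array(s['camera_matrix']);k1=float(s['k1'])
    c=np.array(s['R'])@np.array(X,float)+np.array(s['t']);p=c[:2]/c[2];p=p*(1+k1*(p@p))
    return np.array([K[0,0]*p[0]+K[0,2],K[1,1]*p[1]+K[1,2]])
def tri(*obs):
    A=np.zeros((3,3));b=np.zeros(3)
    for s,u,v in obs:
        o,d=ray(s,u,v);d=d/np.linalg.norm(d);P=np.eye(3)-np.outer(d,d);A+=P;b+=P@o
    X=np.linalg.solve(A,b); return X,[proj(s,X)-np.array([u,v]) for s,u,v in obs]
E
python3 - <<'E'
from h import *
for c in ('scene','top','wrist'):
    s=snap(c,c+'0'); R=np.array(s['R']);t=np.array(s['t']);print(c,(-R.T@t).round(),R[2].round(2),s['k1'],np.array(s['camera_matrix']).round(0).tolist())
print(sensors.sense())
E
```

```text
scene [1199.  522. 1322.] [-0.41 -0.36 -0.84] 0.011445771147519955 [[480.0, 0.0, 284.0], [0.0, 480.0, 210.0], [0.0, 0.0, 1.0]]
top [ 314.   26. 1607.] [ 0.21 -0.01 -0.98] -0.05660109492643565 [[442.0, 0.0, 280.0], [0.0, 442.0, 202.0], [0.0, 0.0, 1.0]]
wrist [ 302. -524.  374.] [-0.29 -0.12 -0.95] 0.016637616794384122 [[360.0, 0.0, 280.0], [0.0, 360.0, 205.0], [0.0, 0.0, 1.0]]
{'time': 0.15, 'joint_pos': array([-7.27865837e+01,  7.50540732e+00,  8.53142633e+01, -2.86744559e-03,
        8.72596156e+01, -4.89282868e+00]), 'qd': array([ 0.0499271 , -0.09217167, -0.17980006,  0.07299791,  0.04435304,
        0.01644971]), 'joint_efforts': array([ 9.14623943e-04, -5.70060539e+01, -5.01158774e+01, -2.27462069e-04,
        9.52208560e-03,  5.43259330e-05]), 'tool_pos': array([ 225.66939924, -555.4691744 ,  205.38947651]), 'tcp_rot': array([-1.79920758e+02, -3.90895679e-03,  2.21063814e+01]), 'ft_force': array([ 0.16704569, -0.47569351,  0.13469529]), 'wrist_torque': array([-0.00226342,  0.02560264,  0.05490108]), 'finger_gap': 85.13152827201176}
```

View pics/scene0.png

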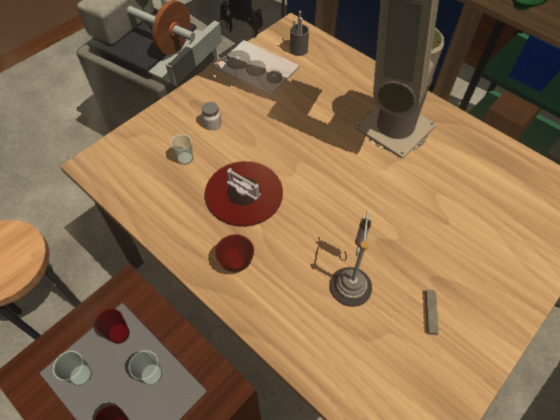

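View pics/top0.png

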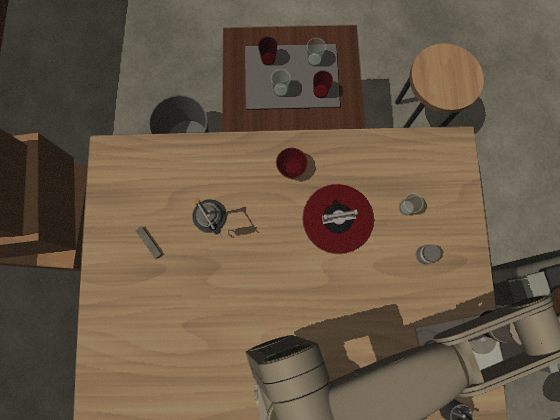

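View pics/wrist0.png

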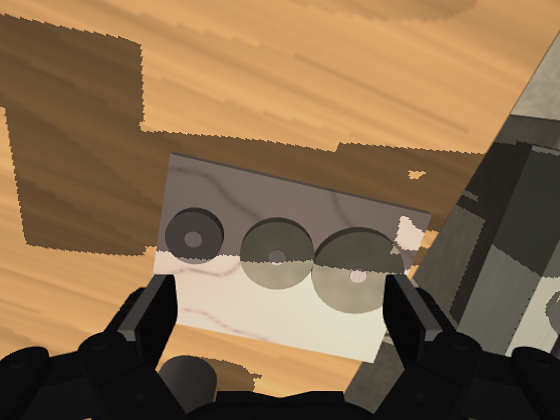

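The post is at scene (350,285) and top (210,215), and the blank is at scene (244,190) and top (339,217). I'll zoom in on both.

```bash
python3 - <<'E'
from h import *
a=cv2.imread('pics/scene0.png');b=cv2.imread('pics/top0.png')
A=cv2.resize(a[200:310,310:400],None,fx=5,fy=5,interpolation=cv2.INTER_CUBIC)
B=cv2.resize(b[180:250,180:265],None,fx=4,fy=4,interpolation=cv2.INTER_CUBIC)
C=cv2.resize(a[155:225,200:290],None,fx=4,fy=4,interpolation=cv2.INTER_CUBIC)
D=cv2.resize(b[180:255,300:380],None,fx=4,fy=4,interpolation=cv2.INTER_CUBIC)
def w(n,x,y):
    h=max(x.shape[0],y.shape[0]);o=np.zeros((h,x.shape[1]+y.shape[1],3),np.uint8);o[:x.shape[0],:x.shape[1]]=x;o[:y.shape[0],x.shape[1]:]=y;cv2.imwrite(n,o);print(o.shape)
w('pics/z1.png',A,B);w('pics/z2.png',C,D)
s=load('scene0');t=load('top0')
print('foot',atz(s,352,290,0),atz(t,210,217,0))
print('bowl',atz(t,291,163,70),'stone',atz(t,149,243,18),'tumb',atz(t,411,204,90),'jar',atz(t,431,254,85))
E
```

```text
(550, 790, 3)
(300, 680, 3)
foot [627.04616449 290.48714136   0.        ] [615.03292474 275.38345399   0.        ]
bowl [793.74388002 -27.88073903  70.        ] stone [521.27822802 493.74894553  18.        ] tumb [ 626.69290585 -445.67049668   90.        ] jar [ 449.35033718 -501.80932621   85.        ]
```

View pics/z1.png

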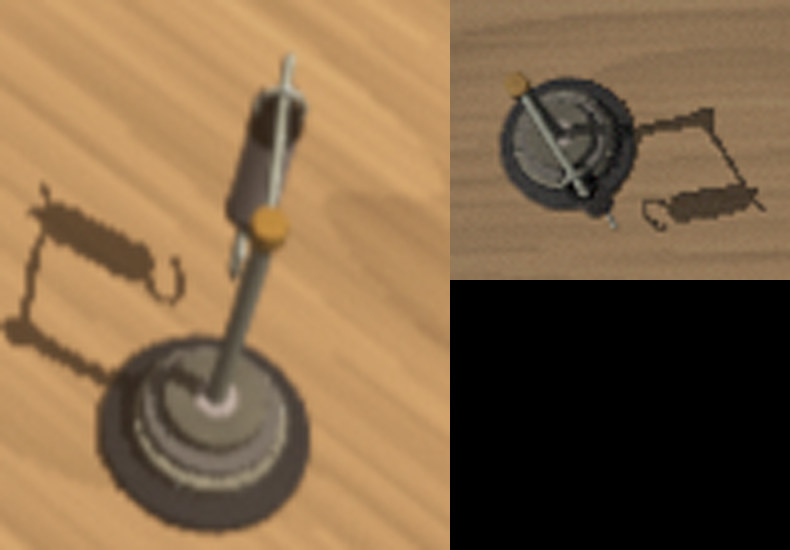

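View pics/z2.png

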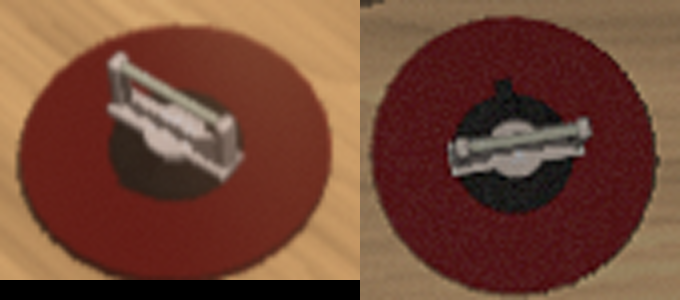

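```bash
python3 - <<'E'
from h import *
s=load('scene0');t=load('top0')
c1=atz(s,363.6,245,262);c2=atz(t,196.3,201.2,262);print('collar',c1,c2,tri((s,363.6,245),(t,196.3,201.2))[0])
a1=atz(s,368,212.,258);a2=atz(t,214.5,228,258);print('tip',a1,a2)
f1=atz(s,310+205/5-.5,200+437/5,10);print('foot',f1, atz(t,180+(568-450)/4,180+145/4,10))
# blank: ellipse fits
for n,im in(('scene',s),('top',t)):
    c=im['color'].astype(int); m=((c[...,0]>1.8*c[...,1]+15)&(c[...,1]<60)).astype(np.uint8)
    x0,y0,x1,y1=(195,150,295,232) if n=='scene' else (295,178,380,258)
    mm=np.zeros_like(m);mm[y0:y1,x0:x1]=m[y0:y1,x0:x1]
    cs,_=cv2.findContours(mm,cv2.RETR_EXTERNAL,cv2.CHAIN_APPROX_NONE);k=max(cs,key=cv2.contourArea)
    P=np.array([atz(im,*p[0],10)[:2] for p in k]); (cx,cy),ax,_=cv2.fitEllipse(P.astype(np.float32));print('blank',n,cx,cy,ax)
# bar ends z90
e=[(200+120/4,155+65/4),(200+222/4,155+125/4)];g=[(300+(462-360)/4,180+145/4),(300+(585-360)/4,180+126/4)]
for q in e: print('bar s',atz(s,*q,88))
for q in g: print('bar t',atz(t,*q,88))
E
```

```text
collar [624.2057258 282.25108   262.       ] [617.11757057 277.98927697 262.        ] [619.16415781 279.94038116 252.51889533]
tip [534.83823489 229.36870343 258.        ] [531.83393214 221.1772081  258.        ]
foot [627.86542273 283.8694051   10.        ] [616.00748463 275.69551764  10.        ]
blank scene 604.9580078125 -191.84986877441406 (238.67916870117188, 258.9924621582031)
blank top 598.1576538085938 -195.66558837890625 (252.87074279785156, 253.93890380859375)
bar s [ 607.52778236 -239.37708384   88.        ]
bar s [ 594.08236299 -137.36812361   88.        ]
bar t [ 591.05152041 -141.75466337   88.        ]
bar t [ 605.17986858 -250.48498403   88.        ]
```

```bash
cat > mv.py <<'E'
import numpy as np
from scipy.spatial.transform import Rotation as Ro
# commanded pose helper: base (p mm, rpy) -> target (p, rpy) row
def row(p0,e0,p1,e1):
    A=Ro.from_euler('xyz',e0,degrees=True);B=Ro.from_euler('xyz',e1,degrees=True)
    d=A.inv().apply(np.array(p1,float)-np.array(p0,float))/1000
    return d.round(4).tolist()+(A.inv()*B).as_rotvec(degrees=True).round(2).tolist()
E
python3 - <<'E'
from mv import *
p0=[225.8,-555.895,206.192];e0=[180,0,22.1]
print(row(p0,e0,[497,205,370],[180,0,31]))
E
```

```text
[0.5375, -0.603, -0.1638, -0.0, 0.0, -8.9]
```

move_arm(rows=[[[0, 0, -0.045, 0, 0, 0], [0.02, -0.02, -0.09, 0, 0, 0], [0.05, -0.055, -0.12, 0, 0, -1], [0.08, -0.09, -0.15, 0, 0, -1], [0.107, -0.12, -0.164, 0, 0, -2], [0.134, -0.15, -0.164, 0, 0, -2], [0.161, -0.18, -0.164, 0, 0, -3], [0.188, -0.21, -0.164, 0, 0, -3], [0.215, -0.24, -0.164, 0, 0, -4], [0.242, -0.27, -0.164, 0, 0, -4], [0.269, -0.3, -0.164, 0, 0, -5], [0.296, -0.33, -0.164, 0, 0, -5], [0.323, -0.36, -0.164, 0, 0, -6], [0.35, -0.39, -0.164, 0, 0, -6], [0.377, -0.42, -0.164, 0, 0, -7], [0.404, -0.45, -0.164, 0, 0, -7], [0.431, -0.48, -0.164, 0, 0, -8], [0.458, -0.513, -0.164, 0, 0, -8], [0.485, -0.543, -0.164, 0, 0, -9], [0.512, -0.573, -0.164, 0, 0, -8.9]]])

```text
time: 2.15
tool_pos: [484.7, 169.5, 369.9]
tcp_rot: [180.0, 0.0, 31.1]
ft_force: [0.0, -1.3, 0.7]
finger_gap: 85.9
```

move_arm(rows=[[[0, 0, 0, 0, 0, 0], [0, 0, 0, 0, 0, 0], [0, 0, 0, 0, 0, 0]]])

```text
time: 2.45
tool_pos: [484.4, 167.0, 370.1]
tcp_rot: [180.0, 0.0, 31.0]
ft_force: [0.2, -0.4, 0.0]
finger_gap: 85.5
```

```bash
python3 - <<'E'
from h import *
s=snap('wrist','w1');q=sensors.sense();print(q['tool_pos'],q['tcp_rot'],q['joint_pos'],q['time'],q['ft_force'])
R=s['R'];t=s['t'];print(-R.T@t,R)
E
```

```text
[484.43909001 166.75831109 370.3709142 ] [ 1.79983191e+02 -3.31647986e-03  3.09446761e+01] [ 1.32710841e+01 -6.52665881e+00  8.23860970e+01 -1.54775070e-02
  1.04132298e+02  7.23226284e+01] 2.5 [-0.45962737  0.43688178 -0.53148632]
[554.63160604 209.7828556  538.59580128] [[ 0.51439727 -0.85755098  0.00133266]
 [-0.81307267 -0.48722203  0.31863383]
 [-0.27259545 -0.16498792 -0.94787695]]
```

View pics/w1.png

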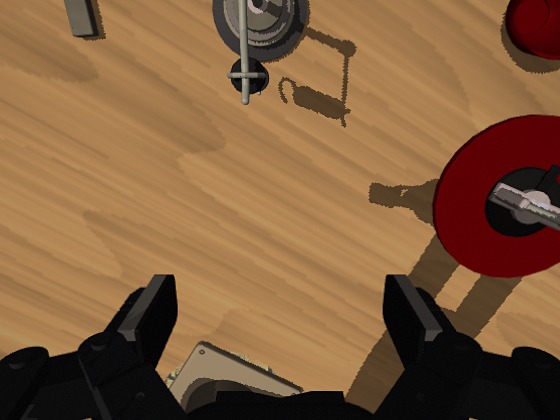

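```bash
python3 - <<'E'
import cv2
a=cv2.imread('pics/w1.png');cv2.imwrite('pics/z3.png',cv2.resize(a[0:130,190:330],None,fx=5,fy=4.6,interpolation=cv2.INTER_CUBIC))
cv2.imwrite('pics/z4.png',cv2.resize(a[110:280,430:560],None,fx=3.5,fy=3.5,interpolation=cv2.INTER_CUBIC))
E
```

```text
(no output)
```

View pics/z3.png

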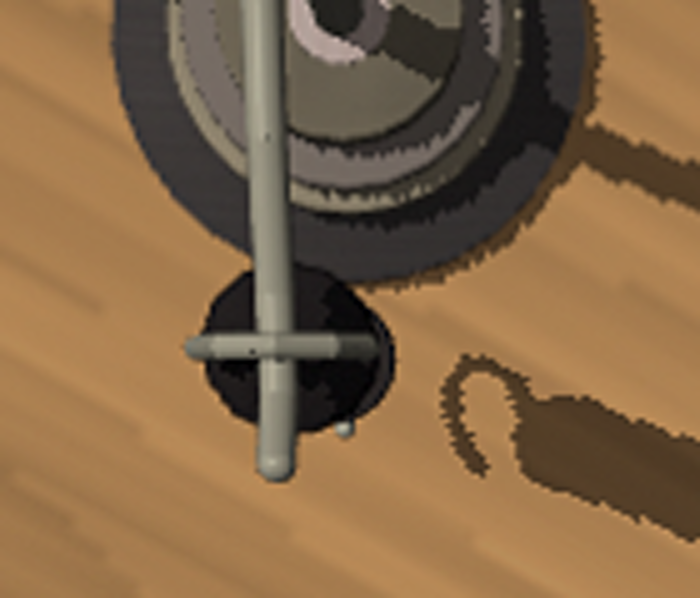

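View pics/z4.png

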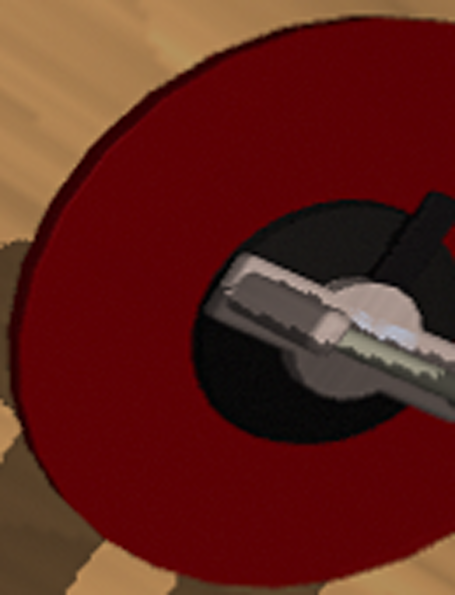

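```bash
python3 - <<'E'
from h import *
s=load('w1')
for n,u,v,z in [('bailL',190+187/5,347/4.6,252),('bailR',190+375/5,345/4.6,248),('armAtBail',245.2,75,253),('arm far',190+263/5,20/4.6,253),('tip end',190+276/5,478/4.6,258),('cap l',190+205/5,348/4.6,226),('cap r',190+383/5,350/4.6,226),('cap bot',190+293/5,433/4.6,226),('cap c',248.4,75.9,226),('foot c?',190+352/5,(287/4.6+(287-470)/4.6)/2,10)]:
    print(n,atz(s,u,v,z).round(1))
E
```

```text
bailL [539.5 245.8 252. ]
bailR [554.3 222.  248. ]
armAtBail [546.7 234.5 253. ]
arm far [586.3 258.6 253. ]
tip end [529.  224.1 258. ]
cap l [539.5 246.5 226. ]
cap r [554.2 221.4 226. ]
cap bot [534.4 227.1 226. ]
cap c [546.7 234.2 226. ]
foot c? [618.2 276.4  10. ]
```

move_arm(rows=[[[0.03, -0.008, 0, 0, 0, 0], [0.06, -0.017, 0, 0, 0, 0], [0.088, -0.0256, 0, 0, 0, 0], [0.088, -0.0256, 0.02, 0, 0, 0], [0.088, -0.0256, 0.04, 0, 0, 0], [0.088, -0.0256, 0.06, 0, 0, 0], [0.088, -0.0256, 0.07, 0, 0, 0], [0.088, -0.0256, 0.07, 0, 0, 0], [0.088, -0.0256, 0.07, 0, 0, 0]]])

```text
time: 3.4
tool_pos: [547.1, 234.4, 301.3]
tcp_rot: [180.0, -0.1, 31.0]
ft_force: [1.3, 0.3, -0.5]
finger_gap: 85.7
```

```bash
python3 - <<'E'
from h import *
s=snap('wrist','w2');q=sensors.sense();print(q['tool_pos'],q['tcp_rot'],q['time'],q['ft_force'])
E
```

```text
[547.30630851 234.63922114 301.85829778] [ 1.79971421e+02 -1.22027583e-01  3.09678595e+01] 3.45 [ 0.48003011 -0.10619007  0.0095049 ]
```

View pics/w2.png

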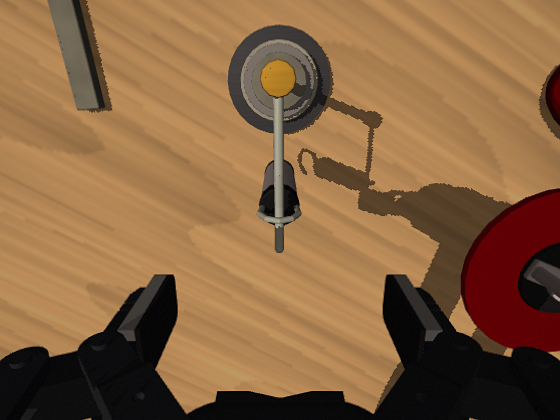

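```bash
python3 - <<'E'
from h import *
import cv2
s=load('w2');
for z in(226,252): print(proj(s,[546.8,234.2,z]))
a=cv2.imread('pics/w2.png');cv2.imwrite('pics/z5.png',cv2.resize(a[150:260,230:330],None,fx=5,fy=5,interpolation=cv2.INTER_CUBIC))
E
```

```text
[279.96231701 205.57925061]
[280.05306981 218.43816012]
```

View pics/z5.png

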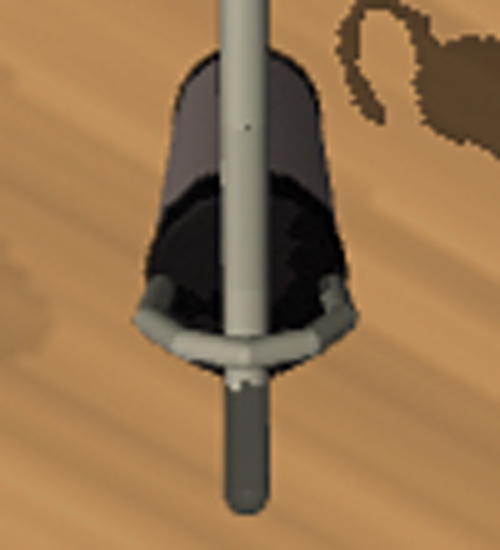

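move_arm(rows=[[[0, 0, 0.02, 0, 0, 0], [0, 0, 0.04, 0, 0, 0], [0, 0, 0.06, 0, 0, 0], [0, 0, 0.08, 0, 0, 0], [0, 0, 0.09, 0, 0, 0], [0, 0, 0.096, 0, 0, 0], [0, 0, 0.096, 0, 0, 0], [0, 0, 0.096, 0, 0, 0]]])

```text
time: 4.25
tool_pos: [547.4, 235.1, 205.5]
tcp_rot: [180.0, -0.1, 31.0]
ft_force: [0.3, -0.4, 0.2]
finger_gap: 84.9
```

move_arm(rows=[[[0, 0, 0, 0, 0, 0], [0, 0, 0, 0, 0, 0], [0, 0, 0, 0, 0, 0], [0, 0, 0, 0, 0, 0], [0, 0, 0, 0, 0, 0], [0, 0, 0, 0, 0, 0], [0, 0, 0, 0, 0, 0], [0, 0, 0, 0, 0, 0]]], grip=0.0, newtons=50)

```text
time: 5.05
tool_pos: [547.0, 235.0, 204.6]
tcp_rot: [180.0, -0.0, 31.0]
ft_force: [-0.5, 0.3, 3.3]
finger_gap: 26.8
```

```bash
python3 - <<'E'
from h import *
s=snap('wrist','w3');snap('scene','s3');q=sensors.sense();print(q['tool_pos'],q['tcp_rot'],q['time'],q['ft_force'],q['finger_gap'])
a=cv2.imread('pics/s3.png');cv2.imwrite('pics/z6.png',cv2.resize(a[170:310,310:420],None,fx=4,fy=4,interpolation=cv2.INTER_CUBIC))
E
```

```text
[546.9890391  234.97892084 204.56018118] [ 1.79991825e+02 -3.51981862e-02  3.10050297e+01] 5.15 [-0.43546054  0.15621217  4.36967056] 26.30639698984191
```

View pics/w3.png

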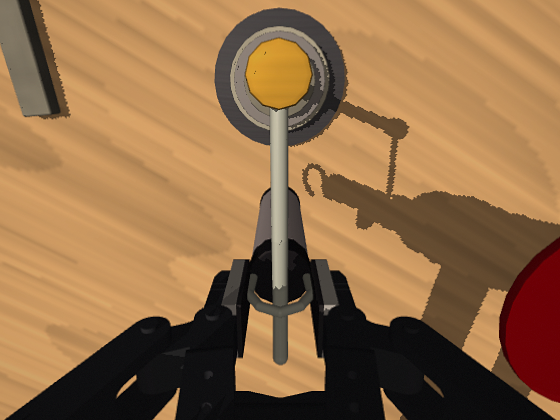

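View pics/z6.png

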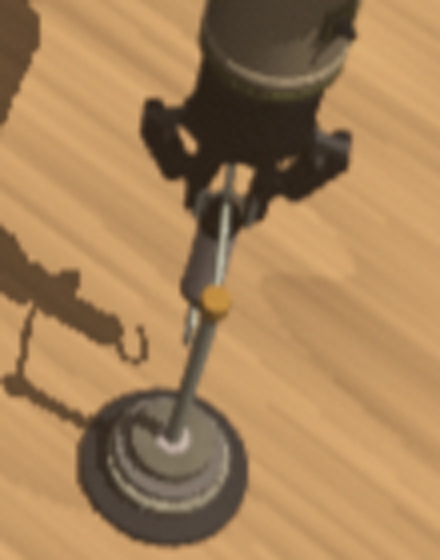

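move_arm(rows=[[[0, 0, -0.004, 0, 0, 0], [0, 0, -0.008, 0, 0, 0], [0, 0, -0.012, 0, 0, 0], [0, 0, -0.013, 0, 0, 0], [0, 0, -0.013, 0, 0, 0], [0, 0, -0.013, 0, 0, 0]]], newtons=60)

```text
time: 5.75
tool_pos: [546.7, 234.9, 217.0]
tcp_rot: [-180.0, 0.0, 31.0]
ft_force: [0.4, 1.2, -2.0]
finger_gap: 26.3
```

```bash
python3 - <<'E'
from h import *
s=snap('wrist','w4');q=sensors.sense();print(q['tool_pos'],q['tcp_rot'],q['time'],q['ft_force'],q['finger_gap'])
a=cv2.imread('pics/w4.png');cv2.imwrite('pics/z7.png',cv2.resize(a[180:380,200:360],None,fx=3,fy=3,interpolation=cv2.INTER_CUBIC))
E
```

```text
[546.66562868 234.88163033 216.91993288] [-1.79993228e+02  2.24320077e-02  3.10062667e+01] 5.8 [ 0.16559188  0.63262678 -1.69307261] 26.050071670719323
```

View pics/z7.png

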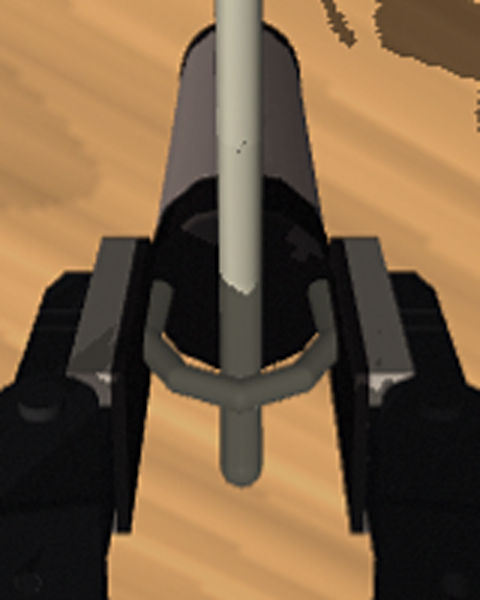

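move_arm(rows=[[[-0.008, 0, 0, 0, 0, 0], [-0.018, 0, 0, 0, 0, 0], [-0.028, 0, 0, 0, 0, 0], [-0.038, 0, 0, 0, 0, 0], [-0.048, 0, 0, 0, 0, 0], [-0.058, 0, 0, 0, 0, 0], [-0.065, 0, 0, 0, 0, 0], [-0.065, 0, 0, 0, 0, 0], [-0.065, 0, 0, 0, 0, 0]]])

```text
time: 6.7
tool_pos: [491.2, 201.5, 217.4]
tcp_rot: [180.0, -0.0, 31.0]
ft_force: [-0.1, -0.4, -1.1]
finger_gap: 26.0
```

```bash
python3 - <<'E'
from h import *
s=snap('wrist','w5');q=sensors.sense();print(q['tool_pos'],q['tcp_rot'],q['time'],q['ft_force'],q['finger_gap'])
E
```

```text
[491.28550876 201.52118669 217.32154282] [ 1.79998106e+02 -2.61125430e-02  3.10009314e+01] 6.75 [-0.23963627 -0.17563938 -1.32912028] 26.147799454141772
```

View pics/w5.png

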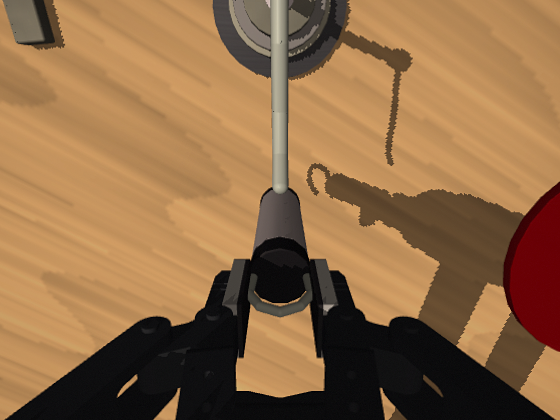

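```bash
python3 - <<'E'
from mv import *
for t in ([480,150,300],[531,-202,310]): print(row([491.3,201.5,217.3],[180,0,31],t,[180,0,7.6]))
E
```

```text
[-0.0362, 0.0383, -0.0827, 0.0, -0.0, 23.4]
[-0.1738, 0.3663, -0.0927, 0.0, -0.0, 23.4]
```

move_arm(rows=[[[-0.008, 0.005, -0.02, 0, 0, 0], [-0.016, 0.015, -0.045, 0, 0, 0], [-0.026, 0.025, -0.07, 0, 0, 2], [-0.036, 0.04, -0.085, 0, 0, 4], [-0.047, 0.065, -0.09, 0, 0, 6], [-0.058, 0.09, -0.0927, 0, 0, 8], [-0.07, 0.118, -0.0927, 0, 0, 10], [-0.082, 0.148, -0.0927, 0, 0, 12], [-0.095, 0.18, -0.0927, 0, 0, 14], [-0.109, 0.212, -0.0927, 0, 0, 16], [-0.122, 0.244, -0.0927, 0, 0, 18], [-0.135, 0.276, -0.0927, 0, 0, 20], [-0.148, 0.308, -0.0927, 0, 0, 21], [-0.16, 0.335, -0.0927, 0, 0, 22], [-0.168, 0.353, -0.0927, 0, 0, 23], [-0.1738, 0.366, -0.0927, 0, 0, 23.4], [-0.1738, 0.366, -0.0927, 0, 0, 23.4], [-0.1738, 0.366, -0.0927, 0, 0, 23.4], [-0.1738, 0.366, -0.0927, 0, 0, 23.4]]])

```text
time: 8.65
tool_pos: [530.8, -200.8, 310.0]
tcp_rot: [-180.0, -0.0, 7.7]
ft_force: [-0.3, -0.2, -2.0]
finger_gap: 25.9
```

```bash
python3 - <<'E'
from h import *
s=snap('wrist','w6');snap('scene','s6');snap('top','t6');q=sensors.sense();print(q['tool_pos'],q['tcp_rot'],q['time'],q['ft_force'],q['finger_gap'])
E
```

```text
[ 530.78912572 -200.95560006  310.12445676] [ 1.79995328e+02 -2.13126590e-02  7.67919461e+00] 8.8 [ 0.50087694  0.62533535 -1.2917823 ] 25.991435045068606
```

View pics/w6.png

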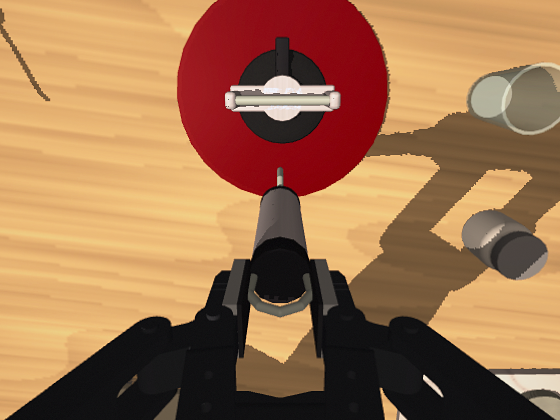

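View pics/s6.png

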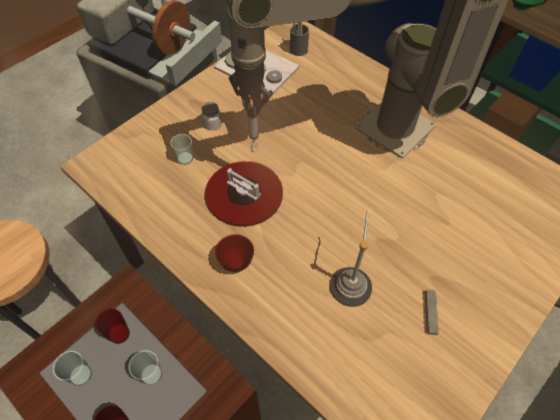

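Nice view. The bar runs at rows 100–101 from col 231 to col 335, and the hook back shows at (280,178). I'll zoom in and measure it.

```bash
python3 - <<'E'
from h import *
a=cv2.imread('pics/w6.png');A=cv2.resize(a[70:210,215:355],None,fx=5,fy=4,interpolation=cv2.INTER_CUBIC);cv2.imwrite('pics/z8.png',A)
E
```

```text
(no output)
```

View pics/z8.png

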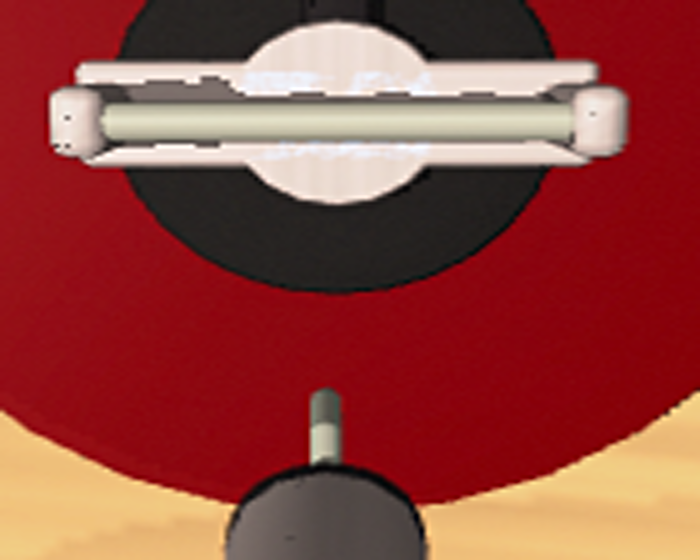

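```bash
python3 - <<'E'
from h import *
s=load('w6')
l=atz(s,215+103/5,100.3,85);r_=atz(s,215+575/5,100.6,85);m=(l+r_)/2
print(l,r_,m,np.linalg.norm(l-r_),np.degrees(np.arctan2(*(r_-l)[1::-1]))+90)
tool=np.array([530.8,-200.95,310.1])
R=np.array(s['R']);print((-R.T@s['t'])-tool, R[2])
# hook back
for z in (165,180,195): print(z,atz(s,215+325/5,70+390/4,z))
# scene/top hook
for n in('s6','t6'):
  q=load(n); print(n,[proj(q,[530.8,-200.95,z]).round(1) for z in (321,226,160)],'bar',proj(q,m))
a=cv2.imread('pics/s6.png');cv2.imwrite('pics/z9.png',cv2.resize(a[80:210,200:300],None,fx=4.5,fy=4.5,interpolation=cv2.INTER_CUBIC))
E
```

```text
[ 589.58575684 -146.13334333   85.        ] [ 602.45514569 -244.3220667    85.        ] [ 596.02045127 -195.22770502   85.        ] 99.02851390132405 7.467072663705082
[ 81.13171292  11.55686493 168.40218817] [-0.3146749  -0.04306605 -0.94822203]
165 [ 542.37705399 -199.32948863  165.        ]
180 [ 545.70500487 -198.85406833  180.        ]
195 [ 549.03295576 -198.37864804  195.        ]
s6 [array([251.9, 113. ]), array([253.3, 135.5]), array([254.2, 149.7])] bar [242.23110271 177.19110605]
t6 [array([354.5, 221.4]), array([349.5, 226.6]), array([346.4, 229.7])] bar [340.56829833 214.62584048]
```

View pics/z9.png

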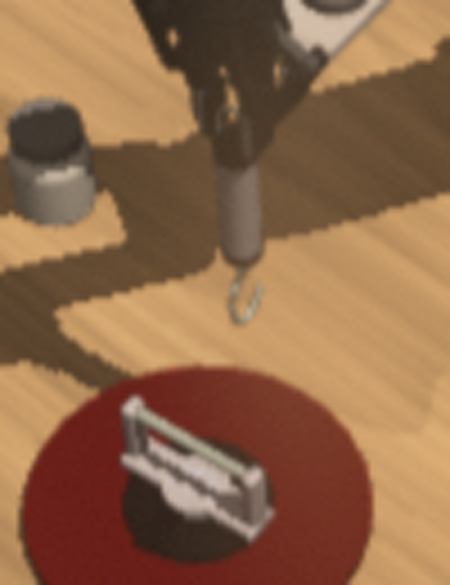

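move_arm(rows=[[[0.02, 0.001, 0, 0, 0, 0], [0.045, 0.001, 0, 0, 0, 0], [0.07, 0.002, 0, 0, 0, 0], [0.095, 0.003, 0, 0, 0, 0], [0.116, 0.003, 0, 0, 0, 0], [0.116, 0.003, 0, 0, 0, 0], [0.116, 0.003, 0.02, 0, 0, 0], [0.116, 0.003, 0.04, 0, 0, 0], [0.116, 0.003, 0.06, 0, 0, 0], [0.116, 0.003, 0.08, 0, 0, 0], [0.116, 0.003, 0.095, 0, 0, 0], [0.116, 0.003, 0.104, 0, 0, 0], [0.116, 0.003, 0.104, 0, 0, 0], [0.116, 0.003, 0.104, 0, 0, 0], [0.116, 0.003, 0.104, 0, 0, 0]]])

```text
time: 10.3
tool_pos: [646.7, -189.7, 207.6]
tcp_rot: [179.9, -0.1, 7.6]
ft_force: [-0.4, 0.2, -0.9]
finger_gap: 26.2
```

```bash
python3 - <<'E'
from h import *
snap('wrist','w7');s=snap('scene','s7');t=snap('top','t7');q=sensors.sense();print(q['tool_pos'],q['tcp_rot'],q['time'],q['ft_force'],q['finger_gap'])
a=cv2.imread('pics/s7.png');A=cv2.resize(a[110:220,195:295],None,fx=4.,fy=5,interpolation=cv2.INTER_CUBIC)
b=cv2.imread('pics/t7.png');B=cv2.resize(b[160:270,290:390],None,fx=4,fy=5,interpolation=cv2.INTER_CUBIC)
cv2.imwrite('pics/z10.png',np.hstack([A,B]))
p=q['tool_pos']
for n,im in(('s',s),('t',t)): print(n,[proj(im,[p[0],p[1],p[2]+d]).round(1) for d in (-84,-149)])
E
```

```text
[ 646.51674894 -189.63789958  207.02197181] [ 1.79953699e+02 -8.44647747e-02  7.60335247e+00] 10.45 [ 0.31623252  0.32427998 -1.53854281] 26.12817444616454
s [array([231.2, 180.3]), array([232.8, 192.4])]
t [array([339.6, 198.2]), array([337.2, 202.2])]
```

View pics/z10.png

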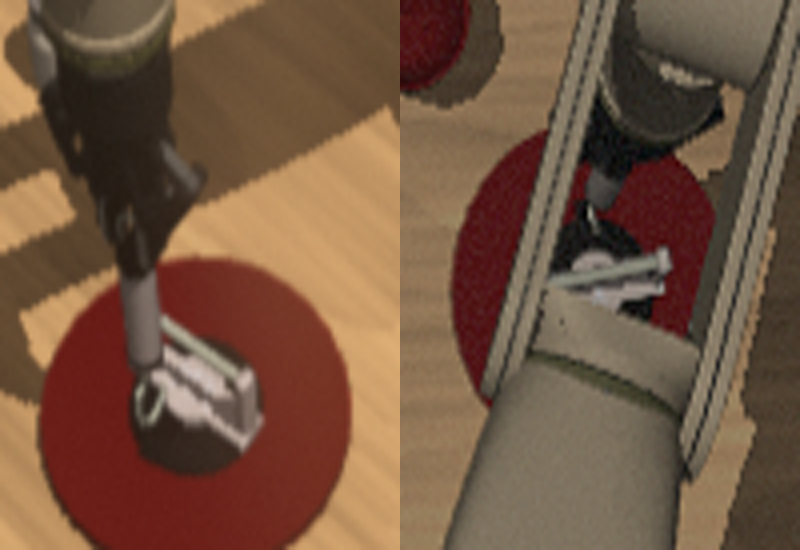

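View pics/w7.png

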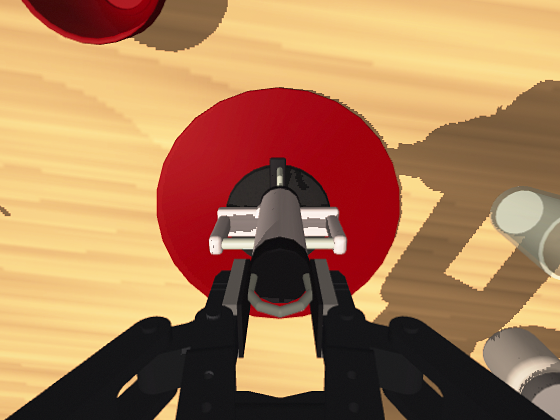

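```bash
python3 - <<'E'
from h import *
s=load('w7')
a=cv2.imread('pics/w7.png');A=cv2.resize(a[150:270,200:360],None,fx=5,fy=5,interpolation=cv2.INTER_CUBIC);cv2.imwrite('pics/z11.png',A)
for v in(240,242,244): print(v,((atz(s,222,v,85)+atz(s,333,v,85))/2).round(1))
E
```

```text
240 [ 598.7 -194.1   85. ]
242 [ 596.8 -194.3   85. ]
244 [ 594.9 -194.6   85. ]
```

View pics/z11.png

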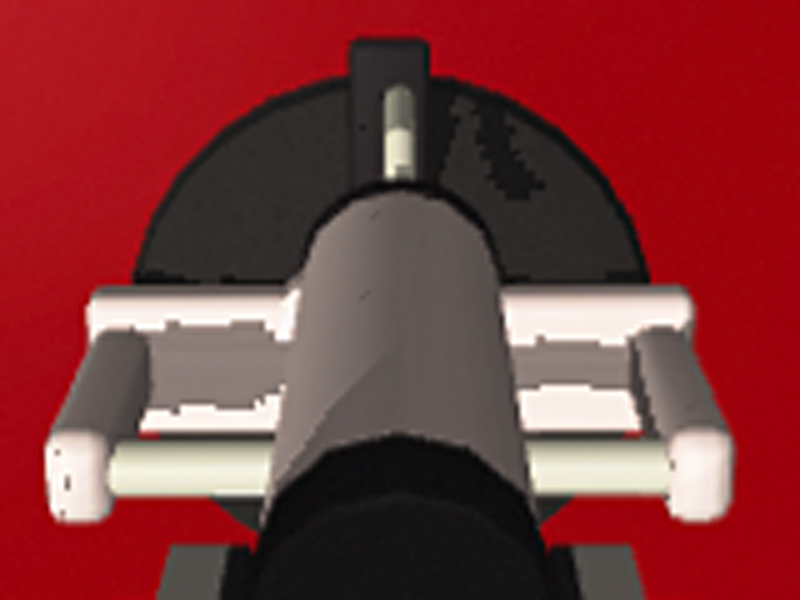

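move_arm(rows=[[[-0.01, 0, 0, 0, 0, 0], [-0.02, 0, 0, 0, 0, 0], [-0.028, 0, 0, 0, 0, 0], [-0.035, 0, 0, 0, 0, 0], [-0.042, 0, 0, 0, 0, 0], [-0.048, 0, 0, 0, 0, 0], [-0.051, 0, 0, 0, 0, 0], [-0.051, 0, 0, 0, 0, 0], [-0.051, 0, 0, 0, 0, 0]]])

```text
time: 11.35
tool_pos: [595.6, -196.2, 206.0]
tcp_rot: [180.0, -0.0, 7.6]
ft_force: [-0.2, 0.6, -1.7]
finger_gap: 26.0
```

```bash
cat > lk.py <<'E'
from h import *
import sys
n=sys.argv[1]
snap('wrist','w'+n);s=snap('scene','s'+n);t=snap('top','t'+n);q=sensors.sense();print(q['tool_pos'],q['tcp_rot'],q['time'],q['ft_force'],q['wrist_torque'],q['finger_gap'])
a=cv2.imread(f'pics/s{n}.png');A=cv2.resize(a[110:220,195:295],None,fx=4.,fy=5,interpolation=cv2.INTER_CUBIC)
b=cv2.imread(f'pics/w{n}.png');B=cv2.resize(b[150:280,220:340],(400,550),interpolation=cv2.INTER_CUBIC)
cv2.imwrite(f'pics/v{n}.png',np.hstack([A,B]))
E
python3 lk.py 8
```

```text
[ 595.64458654 -196.08469695  205.81001043] [-1.79995091e+02  7.24165447e-04  7.61449195e+00] 11.5 [ 0.0177805   0.00761168 -1.31238169] [-0.03345288 -0.00984265  0.01551919] 26.335783927908714
```

View pics/v8.png

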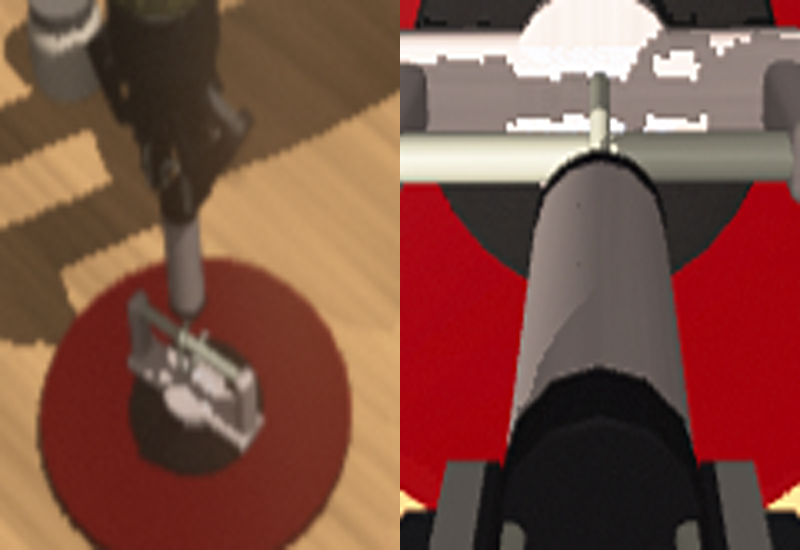

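move_arm(rows=[[[0, 0, -0.005, 0, 0, 0], [0, 0, -0.01, 0, 0, 0], [0, 0, -0.015, 0, 0, 0], [0, 0, -0.02, 0, 0, 0], [0, 0, -0.025, 0, 0, 0], [0, 0, -0.03, 0, 0, 0], [0, 0, -0.035, 0, 0, 0], [0, 0, -0.04, 0, 0, 0], [0, 0, -0.045, 0, 0, 0], [0, 0, -0.045, 0, 0, 0], [0, 0, -0.045, 0, 0, 0], [0, 0, -0.045, 0, 0, 0]]])

```text
time: 12.7
tool_pos: [595.3, -196.1, 250.4]
tcp_rot: [-180.0, 0.0, 7.6]
ft_force: [-0.1, -0.0, -8.4]
finger_gap: 26.3
```

```bash
python3 lk.py 9
```

```text
[ 595.30238936 -196.14373326  250.51694942] [-1.79986610e+02  2.88720080e-02  7.60227668e+00] 12.85 [-0.8484909  -0.5504762  -8.47555443] [-0.12119467 -0.05524977  0.05643422] 25.75164922410452
```

View pics/v9.png

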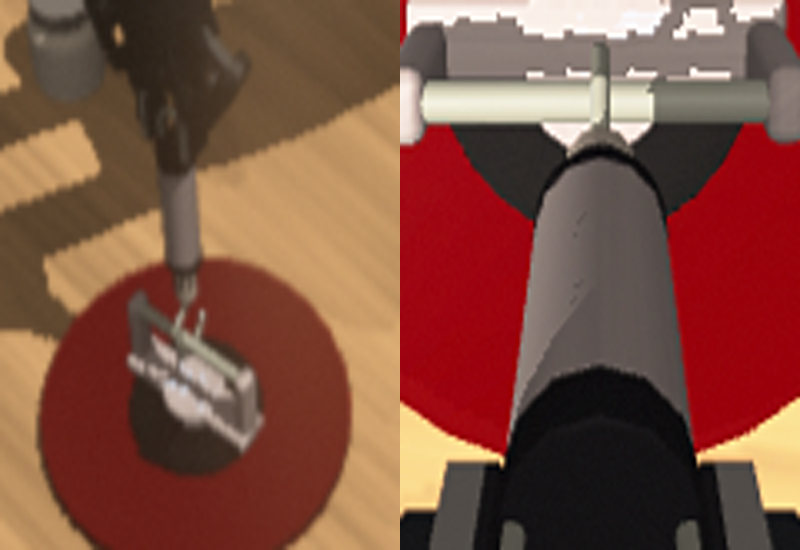

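move_arm(rows=[[[0, 0, -0.004, 0, 0, 0], [0, 0, -0.008, 0, 0, 0], [0, 0, -0.012, 0, 0, 0], [0, 0, -0.014, 0, 0, 0], [0, 0, -0.014, 0, 0, 0], [0, 0, -0.014, 0, 0, 0], [0, 0, -0.014, 0, 0, 0], [0, 0, -0.014, 0, 0, 0]]])

```text
time: 13.65
tool_pos: [595.4, -196.2, 264.6]
tcp_rot: [-180.0, 0.0, 7.6]
ft_force: [0.5, 0.3, -10.8]
finger_gap: 26.0
```

```bash
cat >> lk.py <<'E'
for i in range(4):
    viewer.snapshot('top'); q=sensors.sense();print(q['ft_force'].round(2),q['tool_pos'].round(2))
C=cv2.resize(a[150:190,225:260],None,fx=16,fy=14,interpolation=cv2.INTER_CUBIC);cv2.imwrite(f'pics/u{n}.png',C)
E
python3 lk.py 10
```

```text
[ 595.36714544 -196.16432613  264.72093314] [-1.79991220e+02  1.53268737e-02  7.60245673e+00] 13.8 [  0.95652539   0.33234983 -11.03817783] [-0.02135031 -0.02728286 -0.01267889] 26.244706166565912
[  0.59  -0.24 -10.34] [ 595.41 -196.13  264.75]
[  0.73   0.13 -11.24] [ 595.41 -196.16  264.81]
[ -0.58  -0.27 -11.15] [ 595.43 -196.16  264.82]
[  0.68  -0.83 -11.29] [ 595.44 -196.14  264.85]
```

View pics/u10.png

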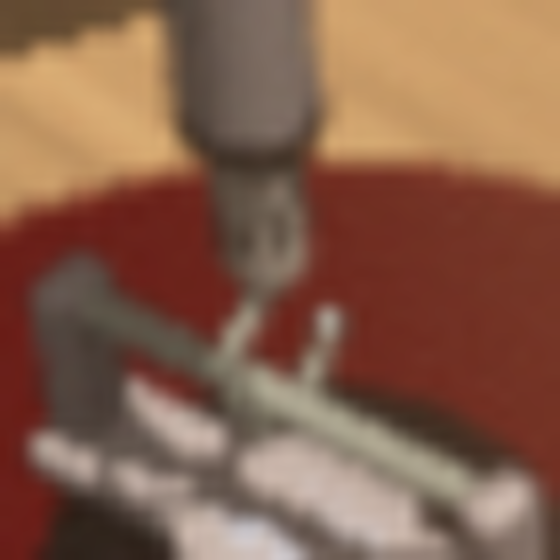

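View pics/v10.png

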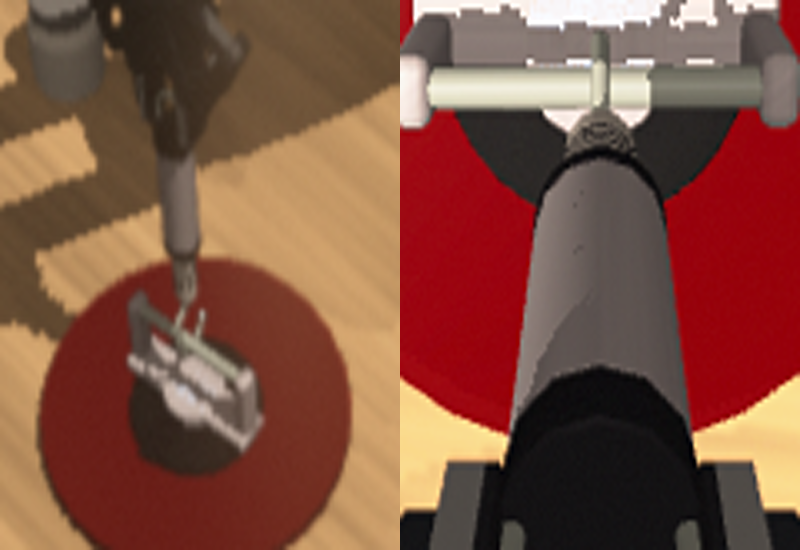

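```bash
python3 - <<'E'
import cv2,numpy as np
A=[]
for n in ('9','10'):
    b=cv2.imread(f'pics/w{n}.png');A.append(cv2.resize(b[150:200,260:300],(400,550),interpolation=cv2.INTER_CUBIC))
cv2.imwrite('pics/x10.png',np.hstack(A))
E
```

```text
(no output)
```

View pics/x10.png

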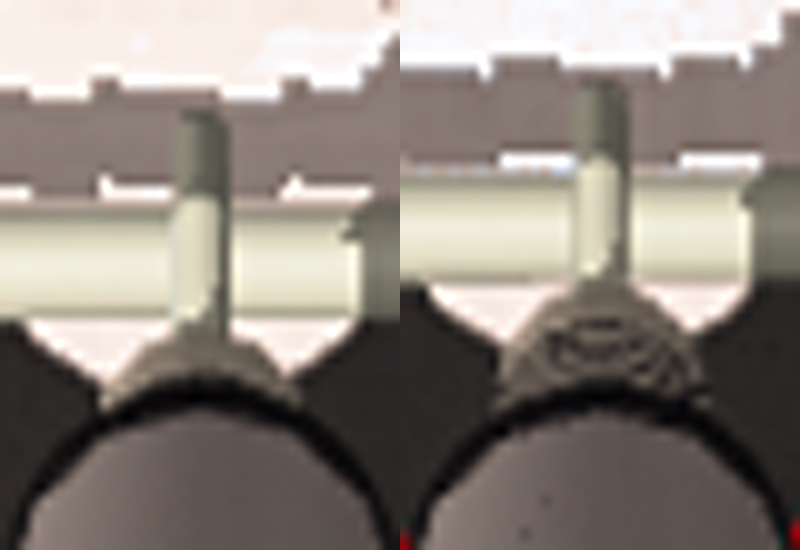

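Force and geometry differ by a few mm on the travel, and the ring is hidden behind the tube's rim. I'll find the exact contact height from the 2 N step, while keeping the hook under the bar.

move_arm(rows=[[[0, 0, 0.006, 0, 0, 0], [0, 0, 0.012, 0, 0, 0], [0, 0, 0.018, 0, 0, 0], [0, 0, 0.024, 0, 0, 0], [0, 0, 0.03, 0, 0, 0], [0, 0, 0.033, 0, 0, 0], [0, 0, 0.033, 0, 0, 0], [0, 0, 0.033, 0, 0, 0], [0, 0, 0.033, 0, 0, 0]]])

```text
time: 14.9
tool_pos: [595.7, -196.2, 232.4]
tcp_rot: [180.0, -0.0, 7.6]
ft_force: [-0.4, 0.2, -3.9]
finger_gap: 26.3
```

```bash
cat > f.py <<'E'
from h import *
F=[];P=[]
for i in range(8):
    viewer.snapshot('top'); q=sensors.sense();F.append(q['ft_force']);P.append(q['tool_pos'])
F=np.array(F);print(F.mean(0).round(2),(F.std(0)/8**.5).round(2),np.mean(P,0).round(2),q['time'])
E
python3 f.py
```

```text
[ 0.07  0.07 -4.72] [0.15 0.12 0.09] [ 595.59 -196.18  232.17] 15.3
```

move_arm(rows=[[[0, 0, 0.003, 0, 0, 0], [0, 0, 0.003, 0, 0, 0], [0, 0, 0.003, 0, 0, 0], [0, 0, 0.003, 0, 0, 0]]])

```text
time: 15.7
tool_pos: [595.5, -196.2, 228.9]
tcp_rot: [180.0, -0.0, 7.6]
ft_force: [0.1, 0.1, -4.6]
finger_gap: 26.0
```

```bash
python3 f.py
```

```text
[ 0.37 -0.08 -4.64] [0.23 0.15 0.13] [ 595.49 -196.19  228.96] 16.1
```

move_arm(rows=[[[0, 0, 0.002, 0, 0, 0], [0, 0, 0.002, 0, 0, 0], [0, 0, 0.002, 0, 0, 0], [0, 0, 0.002, 0, 0, 0]]])

```text
time: 16.5
tool_pos: [595.5, -196.2, 226.9]
tcp_rot: [180.0, 0.0, 7.6]
ft_force: [0.1, 0.1, -3.4]
finger_gap: 25.8
```

```bash
python3 f.py
```

```text
[ 0.13 -0.02 -4.53] [0.16 0.1  0.17] [ 595.47 -196.17  226.92] 16.9
```

move_arm(rows=[[[0, 0, 0.002, 0, 0, 0], [0, 0, 0.002, 0, 0, 0], [0, 0, 0.002, 0, 0, 0], [0, 0, 0.002, 0, 0, 0]]])

```text
time: 17.3
tool_pos: [595.6, -196.2, 225.2]
tcp_rot: [180.0, -0.0, 7.6]
ft_force: [0.4, 0.0, -2.3]
finger_gap: 26.1
```

```bash
python3 f.py
```

```text
[-0.02 -0.18 -1.69] [0.17 0.22 0.19] [ 595.53 -196.18  225.04] 17.7
```

move_arm(rows=[[[0, 0, -0.001, 0, 0, 0], [0, 0, -0.001, 0, 0, 0], [0, 0, -0.001, 0, 0, 0], [0, 0, -0.001, 0, 0, 0]]])

```text
time: 18.1
tool_pos: [595.3, -196.1, 225.6]
tcp_rot: [-180.0, 0.0, 7.6]
ft_force: [-0.1, -0.6, -4.3]
finger_gap: 26.2
```

```bash
python3 f.py
```

```text
[-0.03  0.18 -4.04] [0.14 0.21 0.12] [ 595.4  -196.12  225.74] 18.5
```

move_arm(rows=[[[0, 0, -0.004, 0, 0, 0], [0, 0, -0.008, 0, 0, 0], [0, 0, -0.012, 0, 0, 0], [0, 0, -0.016, 0, 0, 0], [0, 0, -0.02, 0, 0, 0], [0, 0, -0.024, 0, 0, 0], [0, 0, -0.028, 0, 0, 0], [0, 0, -0.032, 0, 0, 0], [0, 0, -0.036, 0, 0, 0], [0, 0, -0.039, 0, 0, 0], [0, 0, -0.042, 0, 0, 0], [0, 0, -0.044, 0, 0, 0], [0, 0, -0.0448, 0, 0, 0], [0, 0, -0.0448, 0, 0, 0], [0, 0, -0.0448, 0, 0, 0], [0, 0, -0.0448, 0, 0, 0]]])

```text
time: 20.1
tool_pos: [595.4, -196.1, 270.4]
tcp_rot: [-180.0, 0.0, 7.6]
ft_force: [0.3, 0.8, -12.2]
finger_gap: 26.0
```

```bash
python3 f.py; python3 lk.py 12
```

```text
[  0.14   0.19 -11.88] [0.13 0.25 0.11] [ 595.41 -196.13  270.58] 20.5
[ 595.4487985  -196.11824063  270.68431518] [-1.79994352e+02  1.32818773e-03  7.60461140e+00] 20.65 [  0.32194055   0.693432   -11.83695913] [ 0.08786848 -0.0360401  -0.02910943] 26.029241065478768
[  0.     0.44 -12.58] [ 595.47 -196.13  270.68]
[ -0.54  -0.54 -11.99] [ 595.46 -196.16  270.73]
[  0.51   0.33 -12.33] [ 595.46 -196.13  270.69]
[  0.13   0.35 -11.95] [ 595.45 -196.15  270.69]
```

View pics/u12.png

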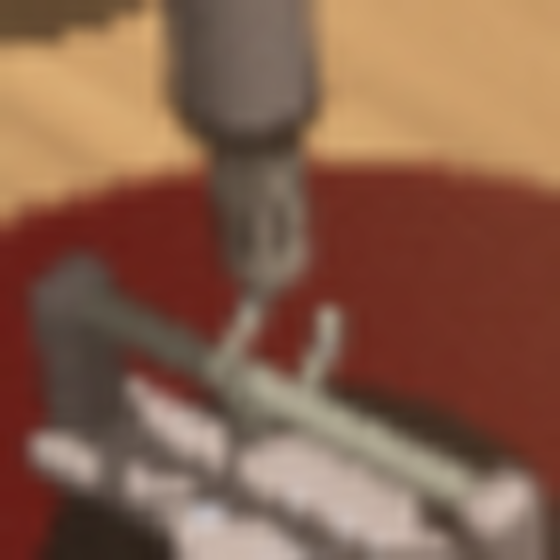

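View pics/w12.png

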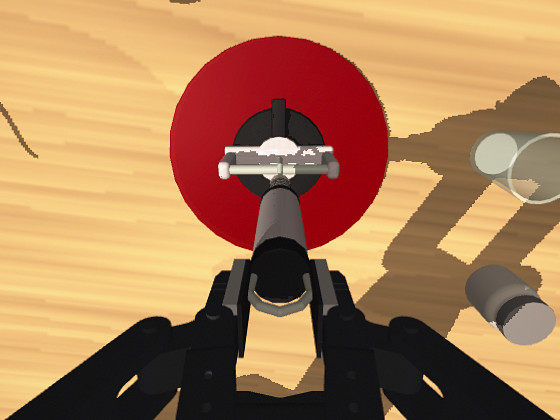

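```bash
python3 -c "
from bench import hand_in
print(hand_in())"
```

```text
the job is handed in; nothing more can be done
None
```

I handed the job in with the balance still gripped, hooked under the grip bar and pulling straight up at about the 1 kg mark. It took about 21 s of the 53 s allowed.

**What I did:** I gripped the tube near its top, raised it about 12 mm, and moved it 65 mm along -x to clear the post's hook. I then brought its hook under the bar from the +x side and pulled up.

**Last checks:**
- **Travel:** I relaxed the pull once to find where it starts. The 2 N step came at a TCP height of about 225.5 mm. I finished at 270.6–270.7 mm, so the plunger is out about 45 mm, give or take 1 mm.
- **Force:** The wrist read about -12.0 N vertically. Taking off about 1.6 N for the balance leaves a pull of about 10.4 N, against 10.1 N expected at the ring. Sideways force was about zero.
- **Blank and grip:** The bar looked the same in the close-ups at about 39 mm and 45 mm of travel, so the blank had not moved. The balance looked unchanged between the fingers.

**What disagreed or could not be checked:**
- **Ring not seen:** I could not see the broad ring itself. The tube's rim hides it from the wrist and scene cameras, so its position rests on the measured travel and force.
- **First travel estimates:** The first estimates from geometry and force differed by about 4 mm, which is why I measured the contact height directly.
- **Gripper opening:** It read 26 mm on the 28–29 mm tube. I took this as the pads giving a little.

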